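Open a sloping chip carrier and load the gold chip for inspection

TASK

Open the sloping chip carrier: lift the orange-handled end of its clear lid over the end lip, slide the lid out of its grooves and lay it flat, handle up, in the middle of the blue mat. Then take the block with the gold chip out of the carrier and set it upright on the white disc of the black viewing stage. Set both down rather than drop them, and leave the black-chip block in its pocket and everything else on the bench where it stands.

Things in the scene. Friction and masses are not known exactly. Their poses are not given: they have to be found in the camera images.
- carrier: White open box 145 x 112 x 58 deep, fixed on a dark stand, sloping 0.5 rad (28.6 deg), low end towards the robot. Origin: middle of the low end's bottom edge. x up the slope along the box, y across, z square to the slope, out of the box. In this frame: inner floor z = 5, lid seat (side wall tops) z = 45, side guides inner faces y = +-50, tops z = 58, far wall x = 138.5.
- carrier_lip (a point): Middle of the top of the blue end lip, axes as the carrier's; carrier frame (3, 0, 50.5): lip x = 0 to 6, its top 5.5 above the lid's underside. Swinging the lid's low end up about its far bottom edge by 0.065 rad (8 mm at the low end) clears it; 0.1 rad is the most the grooves allow.
- carrier_groove (a point): Point midway between the near ends of the two blue groove rails, axes as the carrier's; carrier frame (86, 0, 54). Rails run x = 86 to 145 over the lid's edges (|y| over 44), undersides z = 54: 5 mm play over the lid. Kept inclined, the lid must slide 50 mm towards the low end, along its own plane, to leave them.
- carrier_stop (a point): Cross-stop inside, on which both blocks lean; its top middle, carrier frame (53, 0, 13), axes as the carrier's; 6 thick. Blocks stand side by side uphill of it at y = +24 and -24 (which is which varies), divided by a 4 mm wall at y = 0 (x = 56 to 106, top z = 25).
- lid: Loose clear plate 130 (x) x 97 (y) x 4 thick, about 70 g, on the carrier's seat, low end against the lip, axes along the carrier's. Origin: middle of its underside. Upright orange handle rib, 10 thick (x) x 90 wide (y), centred at x = -43, from z = 4 to 28: pinch it across the 10 mm, tool tilted square to the lid.
- lid_front (a point): Middle of the lower edge of the lid's low (handle) end: lid frame (-65, 0, 0) mm; same axes as the lid.
- lid_rear (a point): Middle of the lower edge of the lid's far end: lid frame (65, 0, 0) mm; same axes as the lid.
- lid_handle (a point): Centre of the orange handle rib: lid frame (-43, 0, 16) mm; same axes as the lid.
- gold_block: Loose aluminium block 30 x 30 x 26 tall, about 63 g, gold (brass-coloured) chip on top. Origin: centre of its underside; z through the chip. Starts in one pocket, axes as the carrier's, underside centre at carrier x = 71, y = +24 or -24, z = 5. Lid off, fingers have room before and behind it along the carrier's x (above the 8 mm high cross-stop), none beside it.
- black_block: The same block with a black chip, in the other pocket; it stays there.
- stage: Viewing stage, fixed: a grey base with a black square-edged plate on top, 150 (x) x 140 (y), top at height 40. Origin: centre of its underside on the bench. To the robot's left or right, with the mat on the other side.
- stage_disc (a point): Centre of the flush white disc, 80 across, in the middle of the stage's top, at height 40.
- mat: Blue mat, fixed, 220 (x) x 180 (y) x 4 thick. Origin: centre of its underside on the bench.
- hygrometer: Bystander: grey upright meter, 30 x 70 x 85 tall. Origin: centre of its underside.
- jar: Bystander: jar, 52 across, 70 tall. Origin: centre of its underside.
- mouse: Bystander: round black pointing device, 62 across, 31 tall. Origin: centre of its underside.
- tweezers: Bystander: steel tweezers lying flat, 125 long (x), 8 high. Origin: centre of the underside.
- pen: Bystander: black pen lying, 140 long (x), 9 thick. Origin: centre of the underside.
- chip_box: Bystander: flat white box, 60 x 60 x 12. Origin: centre of its underside.
Things that resemble listed ones, but are neither listed nor needed, are in the scene too. Of the things that look like the lid, the smallest one is meant.

How it is judged (in metres and radians):
On the way, in this order (a step that is already met when the one before it is completed fails the run):
1. the lid's handle end is lifted above the end lip while its far end is still in the grooves (z of lid_front in the frame of carrier above 0.0505 m and z of lid_rear in the frame of carrier below 0.053 m and x of lid_rear in the frame of carrier above 0.088 m).
2. the lid lies flat, handle up, on the blue mat, let go (horizontal distance between lid and mat below 0.06 m and z of lid in the frame of mat below 0.01 m and angle between lid's own z axis and vertical below 0.06 rad and linear speed of lid below 0.02 m/s and contact force between the fingers and lid below 0.1 N), for 0.2 s.
At the end, for the whole second after the job is handed in: Lid flat (0.06 rad), handle up, on the mat, centre within 60 mm of the mat's centre; gold-chip block upright (0.06 rad) on the stage within 20 mm of the disc's centre; both released and at rest; black-chip block within 12 mm of its start (all of step 2 and horizontal distance between gold_block and stage_disc below 0.02 m and z of gold_block in the frame of stage_disc between -0.004 and 0.004 m and angle between gold_block's own z axis and vertical below 0.06 rad and linear speed of gold_block below 0.02 m/s and contact force between the fingers and gold_block below 0.1 N and distance of black_block from where it was at the start of the episode below 0.012 m); the robot touches nothing.
It fails at once if the black-chip block is taken from or shoved in its pocket (20 mm) (distance of black_block from where it was at the start of the episode above 0.02 m).
It fails at once if the lid is dropped: loose more than 25 mm above the mat (horizontal distance between lid and mat below 0.12 m and z of lid in the frame of mat above 0.029 m and contact force between the fingers and lid below 0.02 N).
It fails at once if the gold-chip block is dropped: loose more than 20 mm above the stage (horizontal distance between gold_block and stage_disc below 0.08 m and z of gold_block in the frame of stage_disc above 0.02 m and contact force between the fingers and gold_block below 0.02 N).
It fails at once if a bystander is moved by more than 30 mm (distance of any of hygrometer, jar, mouse, tweezers, pen, chip_box from where it was at the start of the episode above 0.03 m).
It also fails if it takes over 72 s, if anything falls off the work surface, if the arm or the gripper's body presses on something with over 40 N, if the wrist force passes 120 N, or if a joint passes its speed limit or range.

ROBOT

A 6-joint arm with a two-finger parallel gripper is mounted at the origin on the work surface. World frame = base frame: x ahead of the robot, y to its left, z up, the work surface at z = 0. Lengths are in mm, angles in rad, forces in N, time in s.
With the tool pointing down it reaches from about 275 to 975 mm from the base axis. Payload 8.4 kg.
Tool frame: the origin (TCP) lies at the very end of the fingers, on their centre line; the grasp point (between the pads) lies behind it (arm.grasp_offset is the z of the grasp point in the tool frame, in mm); z points along the fingers, y is the line along which they close (so a half turn about z gives the same grasp; the last joint's range is limited). The gripper opens to 92 mm and grips with 3 to 60 N. Pads are 20 mm wide; open, the fingers measure 128 mm over their backs; the gripper's body (75 mm by 189 mm) begins 69 mm behind the grasp point.
Start: joints at [-1.202, 0.353, 1.633, -0, 1.155, -0.002], TCP at [226.474, -582.526, 214.583] pointing down, gripper open.
Joint ranges: [-2.63, 2.63], [-0.92, 2.1], [0.06, 2.66], [-1.3, 4.44], [0, 2.69], [-3.02, 3.02]. Speed limits (rad/s): [2.22, 2.22, 2.79, 3.14, 3.14, 3.14].

INTERFACE

Orientations are given as a rotation vector (axis times angle).
In Python, from station import state, eyes, arm gives the robot as it stands.
- The arm moves only by the shell command python3 -m creep 'ROWS' [FORCE]. ROWS is JSON, a list of rows, each a list of 7 numbers: the shift along the tool's x, y, z in cm, then the turn, a rotation vector about the tool's x, y, z in degrees, then the finger opening in cm, from 0 to 9.19. A call has 1 to 20 rows; each row shifts and turns the commanded pose from where the row before left it, along the tool's axes as they then stand; what a row does not reach is not made up. A row lasts 1/10 s, in which the tool goes at most 50 mm and 8.59 degrees, less where a joint would pass 70% of its speed; a pose out of reach is approached as far as the arm can. A call is refused whole if a number of a shift passes 5 or a number of a turn 8.59, either way. A call with a gripper value outside its range is refused whole. The fingers move at their own pace and stop on an object; FORCE is the grip in N (left out, the last holds). Time passes only in rows, so rows that do not move let the fingers close. It gives the time, the measured TCP pose, the force, the opening and the grip force at its end, in the units of the state.
- state(): the state, without advancing time (a new reading comes with each control period).
- eyes.read_camera(name): name is "scene" or "top" or "wrist"; returns the picture (480x640x3 uint8, blue, green, red); there is no depth.
- eyes.calibration(name): a dict with "camera_matrix" (3x3 intrinsics, pixels), "k1" (the pictures are not rectified: a ray, as slopes to the right and down, at radius r is drawn at 1 + k1 r^2 times it, then the intrinsics apply), "T" (4x4, takes a point from camera to world coordinates); the wrist camera has in their place "hand_eye" (4x4, takes a point from camera to tool coordinates, whose origin is the TCP and whose axes are the flange's). Camera axes: x right, y down, z forward; pixel columns grow to the right and rows downward; lengths in mm; the calibration is good to about 2 mm. A picture is of the moment at which its call begins: read the wrist's pose just before it. calibration takes no time and is no camera call.
- arm.finish_job(): hands the job in; it is judged then, once.
The state is a dict: "time": time; "joints": joint angles; "dq": joint speeds; "joint_efforts": joint torques, N m; "position": TCP position; "tcp_rot": TCP orientation; "wrist_force": force on the tool from outside, world axes, zero at the start; "ft_torque": the same for the moment, N m; "finger_gap": opening from 0.0 (shut) to 1.0 (fully open); "grasp_force": force on a finger pad.
Only numpy, scipy, OpenCV 4.12 (cv2) and the standard library are available. Lean on these libraries where they do the work, as an engineer would, in place of code of your own. Each camera call takes 0.05 s, during which the arm holds its last target. There are 200 camera calls.

## Working session

There is one attempt and no reset: what is moved stays moved. The work goes in short steps, Python scripts to look and compute and a shell command to move; the robot and the scene stay as the last step left them, time stands still between calls to the robot, and variables do not carry over. Pictures are saved under pics/ and viewed, at most 13 in all, crops included, and the job is handed in when it is done.

```bash
ls; mkdir -p pics
python3 - <<'E'
from station import state, eyes, arm
import cv2
for n in ("scene","top"):
    cv2.imwrite(f"pics/{n}0.png",eyes.read_camera(n)); c=eyes.calibration(n); print(n,c)
print(eyes.calibration("wrist")); print(arm.grasp_offset); print(state())
E
```

```text
pics
scene {'camera_matrix': array([[471.53908721,   0.        , 324.01983901],
       [  0.        , 471.53908721, 237.73418653],
       [  0.        ,   0.        ,   1.        ]]), 'k1': -0.024331275207741174, 'T': array([[ 1.56745456e-02,  8.66825766e-01, -4.98364726e-01,
         9.85132000e+02],
       [ 9.99797799e-01, -1.98668602e-02, -3.10963042e-03,
        -3.98508456e+00],
       [-1.25964501e-02, -4.98215214e-01, -8.66961897e-01,
         9.08994884e+02],
       [ 0.00000000e+00,  0.00000000e+00,  0.00000000e+00,
         1.00000000e+00]])}
top {'camera_matrix': array([[442.5492186 ,   0.        , 314.837426  ],
       [  0.        , 442.5492186 , 241.82231626],
       [  0.        ,   0.        ,   1.        ]]), 'k1': 0.017351303883518875, 'T': array([[-1.55443285e-02, -9.85542130e-01,  1.68715988e-01,
         3.71963663e+02],
       [-9.98871900e-01,  2.28780936e-02,  4.16115402e-02,
        -1.80354583e+01],
       [-4.48698261e-02, -1.67878836e-01, -9.84785964e-01,
         9.46864148e+02],
       [ 0.00000000e+00,  0.00000000e+00,  0.00000000e+00,
         1.00000
[... 577 characters left out ...]
00000003
{'time': 0.1, 'joints': array([-1.20239702e+00,  3.53544820e-01,  1.63405467e+00, -2.97600819e-05,
        1.15521855e+00, -2.41017127e-03]), 'dq': array([ 0.00053389, -0.00132644, -0.00058067,  0.00148405, -0.0003378 ,
        0.00104023]), 'joint_efforts': array([ 8.33836475e-04, -5.94902158e+01, -3.34928942e+01,  6.99563208e-02,
        1.83259207e-02, -1.72213578e-05]), 'position': array([ 226.304485  , -582.10834002,  213.96223458]), 'tcp_rot': array([-3.08656825e+00, -5.78932214e-01,  3.92162301e-04]), 'wrist_force': array([-0.55784923, -0.32035789,  0.21948317]), 'ft_torque': array([ 0.00402914, -0.01901396,  0.00424216]), 'grasp_force': 0.0, 'finger_gap': 0.9965971319985951}
```

View pics/scene0.png

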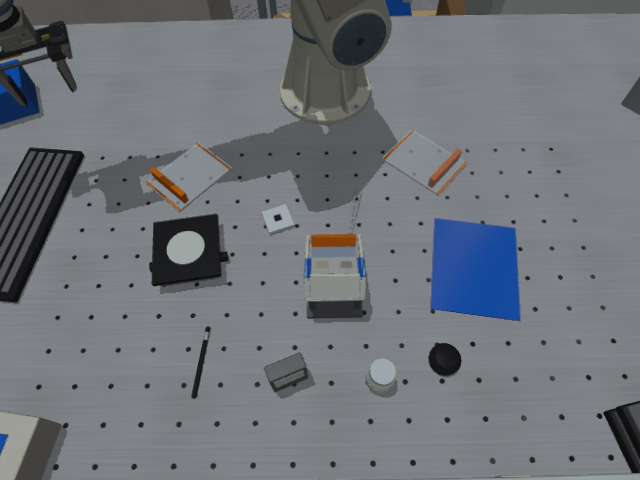

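View pics/top0.png

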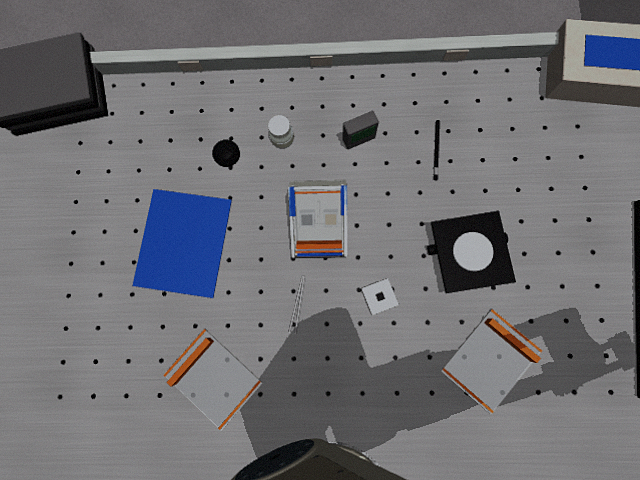

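The scene view shows the carrier at about (335,270), the mat at (477,270) on the robot's left (+y), and the stage disc at (186,247) on its right. There are three lid-like plates. Top-view pixels are (213,378), (492,360) and (320,220) on the carrier. The first two lie on the bench and look larger, while the one on the carrier is the smallest and sits in the grooves, so it fits. I'll confirm that with an enlarged crop.

```bash
cat > h.py <<'E'
import numpy as np, cv2
from scipy.spatial.transform import Rotation as R
from station import state, eyes, arm
def cam(n, s=None):
    c=eyes.calibration(n)
    if n=="wrist":
        T=np.eye(4); T[:3,:3]=R.from_rotvec(s["tcp_rot"]).as_matrix(); T[:3,3]=s["position"]; T=T@c["hand_eye"]
    else: T=c["T"]
    return c["camera_matrix"],c["k1"],T
def ray(c,p):
    K,k,T=c
    q=cv2.undistortPoints(np.array([[p]],float),K,np.array([k,0,0,0.]))[0,0]
    d=T[:3,:3]@np.array([q[0],q[1],1]); return T[:3,3],d/np.linalg.norm(d)
def plane(c,p,z):
    o,d=ray(c,p); return o+d*(z-o[2])/d[2]
def tri(c1,p1,c2,p2):
    o1,d1=ray(c1,p1);o2,d2=ray(c2,p2)
    A=np.stack([d1,-d2],1); t=np.linalg.lstsq(A,o2-o1,rcond=None)[0]
    a=o1+t[0]*d1;b=o2+t[1]*d2; return (a+b)/2,np.linalg.norm(a-b)
def proj(c,P):
    K,k,T=c; Ti=np.linalg.inv(T)
    return cv2.projectPoints(np.array([P],float),Ti[:3,:3],Ti[:3,3],K,np.array([k,0,0,0.]))[0][0,0]
E
python3 - <<'E'
from h import *
im={n:cv2.imread(f"pics/{n}0.png") for n in ("scene","top")}
cs,ct=cam("scene"),cam("top")
def comps(n,m,lo=60):
    k,l,st,ce=cv2.connectedComponentsWithStats(m.astype(np.uint8)); 
    for i in range(1,k):
        if st[i,4]>lo:
            cn=cv2.findContours((l==i).astype(np.uint8),0,2)[0][0]; r=cv2.minAreaRect(cn)
            print(n,st[i],ce[i].round(1),np.round(cv2.boxPoints(r),1).tolist())
for n in im:
    hsv=cv2.cvtColor(im[n],cv2.COLOR_BGR2HSV); H,S,V=hsv[...,0],hsv[...,1],hsv[...,2]
    print("orange"); comps(n,(H>3)&(H<22)&(S>150)&(V>90))
    print("blue"); comps(n,(H>100)&(H<130)&(S>150),1500)
    print("white disc"); 
    m=np.zeros(H.shape,bool); 
    if n=="scene": m[225:270,160:212]=1
    else: m[225:280,445:500]=1
    comps(n,m&(V>150),400)
a=cv2.resize(im["scene"][225:325,295:380],None,fx=4.6,fy=4.6,interpolation=cv2.INTER_CUBIC)
b=cv2.resize(im["top"][175:275,280:360],None,fx=4.6,fy=4.6,interpolation=cv2.INTER_CUBIC)
cv2.imwrite("pics/crop.png",np.hstack([a,b])); print(a.shape)
E
```

```text
orange
scene [431 150  30  30 147] [445.1 164.8] [[430.8999938964844, 177.10000610351562], [457.5, 148.60000610351562], [460.29998779296875, 151.1999969482422], [433.70001220703125, 179.6999969482422]]
scene [150 167  35  30 224] [167.  181.7] [[149.0, 170.10000610351562], [152.60000610351562, 165.89999389648438], [184.89999389648438, 192.89999389648438], [181.3000030517578, 197.1999969482422]]
scene [311 234  45  13 508] [333.2 240.1] [[310.79998779296875, 235.0], [355.0, 233.8000030517578], [355.29998779296875, 245.1999969482422], [311.20001220703125, 246.5]]
blue
scene [ 431  219   89  102 7687] [475.  269.5] [[430.29998779296875, 316.1000061035156], [434.6000061035156, 218.8000030517578], [523.2999877929688, 222.6999969482422], [519.0, 320.0]]
white disc
scene [167 232  37  32 918] [184.9 247.2] [[167.0, 232.0], [203.0, 232.0], [203.0, 263.0], [167.0, 263.0]]
orange
top [295 191  45   3  70] [317.1 192. ] [[295.0, 192.0], [339.0, 190.60000610351562], [339.0, 192.0], [295.0, 193.3000030517578]]
top [296 241  46   8 318] [318.3 244.6] [[296.0, 241.0], [341.0, 241.0], [341.0, 248.0]
[... 1093 characters left out ...]
381  42  49 133] [238.3 405.4] [[217.6999969482422, 427.8999938964844], [258.29998779296875, 380.3999938964844], [260.0, 381.79998779296875], [219.3000030517578, 429.29998779296875]]
blue
top [ 584   35   56   35 1697] [612.1  52. ] [[583.0999755859375, 65.30000305175781], [585.5, 34.29999923706055], [641.2999877929688, 38.599998474121094], [639.0, 69.5999984741211]]
top [ 133  189   98  109 7948] [182.3 243. ] [[132.39999389648438, 285.0], [151.3000030517578, 184.1999969482422], [231.10000610351562, 199.1999969482422], [212.3000030517578, 299.8999938964844]]
white disc
top [ 454  232   39   38 1177] [473.  250.8] [[454.0, 232.0], [492.0, 232.0], [492.0, 269.0], [454.0, 269.0]]
(460, 391, 3)
```

View pics/crop.png

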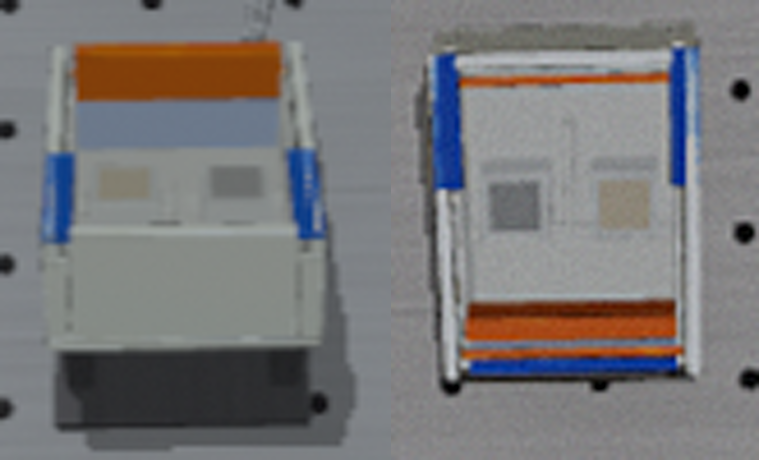

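The crop confirms the carrier's clear lid, smallest and in the blue rails. In the top view the gold chip is the right one at (330,219), on the -y side, and the black chip is at (307,220). Next I'll compute positions and a viewing pose.

```bash
cat >> h.py <<'E'
def Rc(yaw,tilt=0.5):
    """carrier-type axes: x up slope, yaw about world z"""
    return R.from_euler("z",yaw).as_matrix()@R.from_euler("y",-tilt).as_matrix()
def toolR(yaw,tilt):   # tool x = cy, y = cx, z = -cz
    C=Rc(yaw,tilt); return np.stack([C[:,1],C[:,0],-C[:,2]],1)
def calc(P,Rt,n,s=None,frm=None):
    """constant row (cm,deg) which repeated n times takes the tool to P,Rt"""
    if frm is None:
        s=s or state(); frm=(np.array(s["position"]),R.from_rotvec(s["tcp_rot"]).as_matrix())
    p0,R0=frm; w=R.from_matrix(R0.T@Rt).as_rotvec()/n
    M=sum(R.from_rotvec(w*k).as_matrix() for k in range(n))
    d=np.linalg.solve(M,R0.T@(np.array(P)-p0))
    print(n,"x",np.round(d/10,3).tolist(),np.round(np.degrees(w),3).tolist())
E
python3 - <<'E'
from h import *
cs,ct=cam("scene"),cam("top")
B,eb=tri(cs,(311,234.6),ct,(341.8,248.5)); A,ea=tri(cs,(355.3,233.6),ct,(296,248.5))
print("handle front top -y",B,eb," +y",A,ea)
print("disc",plane(cs,(184.9,247.2),40),plane(ct,(473,250.8),40), "mat",plane(cs,(475.7,269.4),4),plane(ct,(182,242.2),4))
d=A-B; yaw=np.arctan2(-d[0],d[1]); C=Rc(yaw); O=(A+B)/2-C@[23,0,73]
print("yaw",yaw,"carrier O",O)
for nm,p in dict(lip=[0,0,50.5],railL=[86,47,56],rear=[145,0,58],goldtop=[71,-24,31],fr=[6,48.5,49]).items():
    P=O+C@p; print(nm,P.round(),proj(cs,P).round(1),proj(ct,P).round(1))
H=O+C@[28,0,61]
calc(O+C@[28,0,190],toolR(yaw,.5),20)
E
```

```text
handle front top -y [504.73597141 -33.77557363  87.02532815] 1.3413433260451955  +y [506.29330537  55.77215337  90.13411935] 0.7284915612971758
disc [ 501.9427388  -301.63889445   40.        ] [ 501.30714373 -301.71571146   40.        ] mat [549.98365844 314.17389306   4.        ] [539.41600233 312.90985734   4.        ]
yaw -0.017389352431600693 carrier O [520.32606409  10.7407028   13.48940935]
lip [496.  11.  58.] [332.8 237.7] [319.2 255.4]
railL [570.  57. 104.] [357.6 258.5] [294.4 215.4]
rear [620.   9. 134.] [333.4 275.9] [317.8 185.6]
goldtop [567. -14.  75.] [320.9 264.9] [330.8 219. ]
fr [503.  60.  59.] [356.2 239.7] [295.3 252.5]
20 x [3.227, -0.953, 0.046] [-1.263, 0.844, -3.314]
```

```bash
python3 -m creep '[[3.23,-0.95,0.05,-1.26,0.84,-3.31,9],[3.23,-0.95,0.05,-1.26,0.84,-3.31,9],[3.23,-0.95,0.05,-1.26,0.84,-3.31,8],[3.23,-0.95,0.05,-1.26,0.84,-3.31,8],[3.23,-0.95,0.05,-1.26,0.84,-3.31,7],[3.23,-0.95,0.05,-1.26,0.84,-3.31,7],[3.23,-0.95,0.05,-1.26,0.84,-3.31,6],[3.23,-0.95,0.05,-1.26,0.84,-3.31,6],[3.23,-0.95,0.05,-1.26,0.84,-3.31,5],[3.23,-0.95,0.05,-1.26,0.84,-3.31,5],[3.23,-0.95,0.05,-1.26,0.84,-3.31,4],[3.23,-0.95,0.05,-1.26,0.84,-3.31,4],[3.23,-0.95,0.05,-1.26,0.84,-3.31,4],[3.23,-0.95,0.05,-1.26,0.84,-3.31,4],[3.23,-0.95,0.05,-1.26,0.84,-3.31,4],[3.23,-0.95,0.05,-1.26,0.84,-3.31,4],[3.23,-0.95,0.05,-1.26,0.84,-3.31,4],[3.23,-0.95,0.05,-1.26,0.84,-3.31,4],[3.23,-0.95,0.05,-1.26,0.84,-3.31,4],[3.23,-0.95,0.05,-1.26,0.84,-3.31,4]]'
python3 -m creep '[[0,0,0,0,0,0,4],[0,0,0,0,0,0,4],[0,0,0,0,0,0,4]]' 40
python3 - <<'E'
from h import *
s=state(); im=eyes.read_camera("wrist"); cv2.imwrite("pics/w1.png",im); np.save("w1s.npy",s,allow_pickle=True)
c=cam("wrist",s); hsv=cv2.cvtColor(im,cv2.COLOR_BGR2HSV); H,S,V=hsv[...,0],hsv[...,1],hsv[...,2]
for nm,m in (("or",(H>3)&(H<22)&(S>150)&(V>90)),("bl",(H>100)&(H<130)&(S>130))):
    k,l,st,ce=cv2.connectedComponentsWithStats(m.astype(np.uint8))
    for i in range(1,k):
        if st[i,4]>150: print(nm,st[i],np.round(cv2.boxPoints(cv2.minAreaRect(cv2.findContours((l==i).astype(np.uint8),0,2)[0][0])),1).tolist())
C=Rc(-.0174); O=np.array([520.3,10.7,13.5])
for p in ([23,-45,73],[23,45,73],[33,45,73],[0,50,50.5],[0,-50,50.5],[86,47,56]): print(p,proj(c,O+C@p).round(1))
calc(O+C@[28,0,190],toolR(-.0174,.5),1)
E
```

```text
time: 2.1
position: [455.2, 12.6, 193.0]
tcp_rot: [1.955, 1.923, 0.49]
wrist_force: [0.5, -0.7, -0.1]
finger_gap: 0.433
grasp_force: 0.0
time: 2.4
position: [455.9, 10.8, 193.4]
tcp_rot: [1.959, 1.92, 0.488]
wrist_force: [0.2, 0.2, 0.7]
finger_gap: 0.435
grasp_force: 0.0
or [291 155   8 117 472] [[290.8999938964844, 155.0], [295.1000061035156, 154.89999389648438], [298.8999938964844, 271.0], [294.70001220703125, 271.1000061035156]]
or [443 161  12 107 394] [[441.8999938964844, 266.8999938964844], [450.79998779296875, 160.6999969482422], [454.6000061035156, 161.0], [445.70001220703125, 267.20001220703125]]
or [ 312  164   14  116 1438] [[311.5, 164.0], [324.0, 163.8000030517578], [326.0, 278.8999938964844], [313.5, 279.1000061035156]]
bl [396 150  80  11 694] [[396.0, 150.0], [475.0, 150.0], [475.0, 160.0], [396.0, 160.0]]
bl [282 159  11 111 788] [[281.5, 159.0], [288.79998779296875, 158.6999969482422], [293.0, 269.0], [285.70001220703125, 269.20001220703125]]
bl [391 270  73   8 545] [[391.0, 270.0], [463.0, 270.0], [463.0, 277.0], [391.0, 277.0]]
[23, -45, 73] [309.6 278.5]
[23, 45, 73] [308.5 162.2]
[33, 45, 73] [322.5 162.2]
[0, 50, 50.5] [279.  151.9]
[0, -50, 50.5] [282.8 273.2]
[86, 47, 56] [392.8 156.4]
1 x [0.133, -0.182, -0.134] [-0.043, 0.151, -0.144]
```

View pics/w1.png

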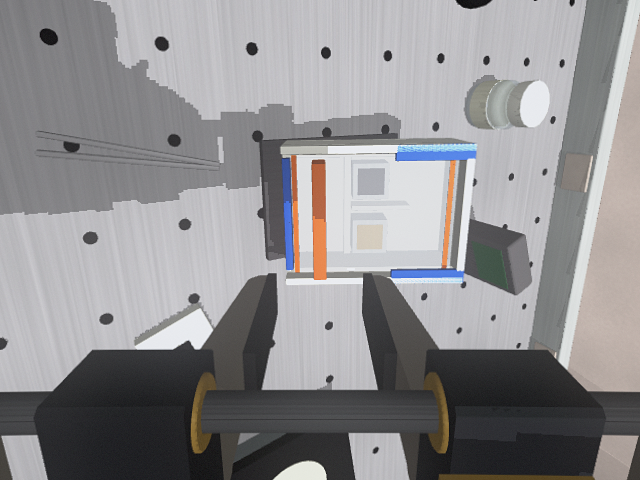

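The wrist view shows the handle top at x 311–326, y 164–279, the lip at (287,215), and the gold chip at (370,237) on the -y side. Everything is about 2.5 mm further up the slope than I had it, so I'll correct for that and approach.

```bash
cat >> h.py <<'E'
YAW=-.010; CC=Rc(YAW); OO=np.array([520.3,10.7,13.5])+CC@[2.5,-1,-1]
def rel():  # tool in carrier frame
    s=state(); print("carrier-frame TCP",(CC.T@(s["position"]-OO)).round(1), "rot err deg",np.degrees(R.from_matrix(toolR(YAW,.5).T@R.from_rotvec(s["tcp_rot"]).as_matrix()).as_rotvec()).round(2),"F",s["wrist_force"].round(1),"gap",round(s["finger_gap"]*92,1),"t",s["time"],"grip",s["grasp_force"])
E
python3 - <<'E'
from h import *
rel(); calc(OO+CC@[28,0,75],toolR(YAW,.5),5)
E
```

```text
carrier-frame TCP [2.730e+01 1.000e-01 1.897e+02] rot err deg [ 0.04 -0.35  0.52] F [-0.  -0.3 -0.3] gap 39.4 t 2.45 grip 0.0
5 x [0.006, 0.015, 2.293] [-0.009, 0.071, -0.103]
```

```bash
python3 -m creep '[[0,0.02,2.3,0,0.07,-0.1,4],[0,0.02,2.3,0,0.07,-0.1,3.5],[0,0.02,2.3,0,0.07,-0.1,3],[0,0.02,2.3,0,0.07,-0.1,3],[0,0.02,2.3,0,0.07,-0.1,3],[0,0,0,0,0,0,3],[0,0,0,0,0,0,3]]' 40
python3 - <<'E'
from h import *
rel(); s=state(); im=eyes.read_camera("wrist"); cv2.imwrite("pics/w2.png",im[40:400,140:560])
E
```

```text
time: 3.15
position: [511.1, 9.4, 92.2]
tcp_rot: [1.952, 1.932, 0.49]
wrist_force: [0.1, -1.0, 0.1]
finger_gap: 0.326
grasp_force: 0.0
carrier-frame TCP [27.2 -0.4 74.5] rot err deg [ 0.16 -0.03  0.01] F [ 0.1 -1.   0.1] gap 30.0 t 3.15 grip 0.0
```

View pics/w2.png

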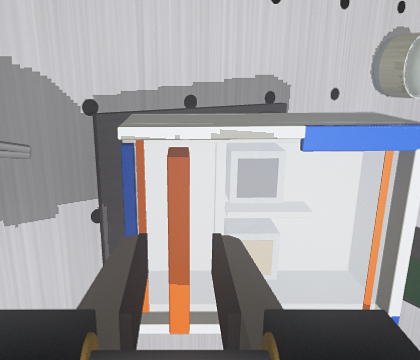

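The fingertips' inner faces sit at crop x 148 and 212, and the handle spans 168–189, so it's centred between them. I'll go down and pinch.

```bash
python3 -m creep '[[0,0,0.6,0,0,0,3],[0,0,0.6,0,0,0,3],[0,0,0.4,0,0,0,3],[0,0,0.3,0,0,0,3],[0,0,0,0,0,0,3]]' 40
python3 -c "
from h import *
rel()"
python3 -m creep '[[0,0,0,0,0,0,2],[0,0,0,0,0,0,1],[0,0,0,0,0,0,0.5],[0,0,0,0,0,0,0.5],[0,0,0,0,0,0,0.5],[0,0,0,0,0,0,0.5]]' 40
python3 - <<'E'
from h import *
rel()
s=state(); p0=s["position"]; R0=R.from_rotvec(s["tcp_rot"]).as_matrix()
piv=OO+CC@[136,0,45]; Q=R.from_rotvec(CC[:,1]*.078).as_matrix()
calc(piv+Q@(p0-piv),Q@R0,6)
E
```

```text
time: 3.7
position: [520.8, 10.0, 77.0]
tcp_rot: [1.949, 1.931, 0.493]
wrist_force: [0.2, -0.4, -0.4]
finger_gap: 0.325
grasp_force: 0.0
carrier-frame TCP [28.4  0.3 56.5] rot err deg [-0.03  0.01 -0.06] F [ 0.2 -0.4 -0.4] gap 29.9 t 3.7 grip 0.0
time: 4.3
position: [520.4, 10.3, 76.3]
tcp_rot: [1.949, 1.933, 0.493]
wrist_force: [-5.7, -1.6, 8.7]
finger_gap: 0.107
grasp_force: 40.0
carrier-frame TCP [27.7  0.6 56. ] rot err deg [ 0.03  0.03 -0.08] F [-5.7 -1.6  8.7] gap 9.8 t 4.3 grip 40.003613233566284
6 x [0.0, 0.015, -0.141] [0.745, 0.001, 0.0]
```

```bash
python3 -m creep '[[0,0.02,-0.14,0.74,0,0,0.5],[0,0.02,-0.14,0.74,0,0,0.5],[0,0.02,-0.14,0.74,0,0,0.5],[0,0.02,-0.14,0.74,0,0,0.5],[0,0.01,-0.14,0.74,0,0,0.5],[0,0.01,-0.14,0.74,0,0,0.5],[0,0,0,0,0,0,0.5],[0,0,0,0,0,0,0.5]]' 40
python3 - <<'E'
from h import *
rel(); s=state(); im=eyes.read_camera("wrist"); cv2.imwrite("pics/w3.png",im[100:400,200:560])
E
```

```text
time: 5.1
position: [518.0, 10.4, 84.0]
tcp_rot: [1.996, 1.979, 0.424]
wrist_force: [0.8, 0.3, 0.7]
finger_gap: 0.104
grasp_force: 40.0
carrier-frame TCP [29.3  0.6 64. ] rot err deg [ 4.45  0.03 -0.08] F [0.8 0.3 0.7] gap 9.6 t 5.1 grip 40.00099539756775
```

View pics/w3.png

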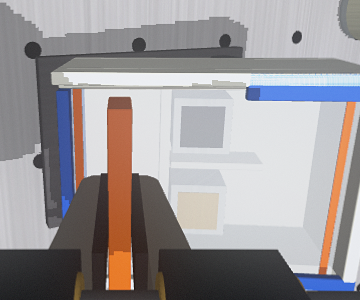

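The lid's handle end is up 4.45° with the far end still in the grooves, and the force on it is near zero. Now I'll slide it out along its own plane.

```bash
python3 -m creep '[[0,-0.5,0,0,0,0,0.5],[0,-0.5,0,0,0,0,0.5],[0,-0.5,0,0,0,0,0.5],[0,-0.5,0,0,0,0,0.5]]' 40
python3 -m creep '[[0,-0.6,0,0,0,0,0.5],[0,-0.6,0,0,0,0,0.5],[0,-0.6,0,0,0,0,0.5],[0,-0.6,0,0,0,0,0.5],[0,-0.6,0,0,0,0,0.5],[0,-0.6,0,0,0,0,0.5],[0,-0.6,0,0,0,0,0.5],[0,0,0,0,0,0,0.5]]' 40
python3 -c "
from h import *
rel()"
```

```text
time: 5.55
position: [498.5, 10.5, 75.2]
tcp_rot: [1.997, 1.98, 0.423]
wrist_force: [0.3, -0.3, -0.0]
finger_gap: 0.105
grasp_force: 40.0
time: 6.35
position: [459.8, 10.8, 57.9]
tcp_rot: [1.997, 1.981, 0.422]
wrist_force: [-0.8, 0.4, -0.8]
finger_gap: 0.109
grasp_force: 40.0
carrier-frame TCP [-34.3   0.5  69. ] rot err deg [ 4.58  0.03 -0.09] F [-0.8  0.4 -0.8] gap 10.0 t 6.35 grip 39.99948978424072
```

```bash
python3 -m creep '[[0,0,-0.5,0,0,0,0.5],[0,0,-1,0,0,0,0.5],[0,0,-1.2,0,0,0,0.5],[0,0,-1.2,0,0,0,0.5],[0,0,-1.5,0,0,0,0.5],[0,0,-1.5,0,0,0,0.5],[0,0,-1.5,0,0,0,0.5],[0,0,-1.5,0,0,0,0.5],[0,0,-1.5,0,0,0,0.5],[0,0,-0.6,0,0,0,0.5],[0,0,0,0,0,0,0.5]]' 40
python3 - <<'E'
from h import *
rel(); print(state()["position"]); calc([502,313,140],toolR(YAW,0),18)
E
```

```text
time: 7.45
position: [412.4, 11.4, 169.0]
tcp_rot: [1.995, 1.979, 0.426]
wrist_force: [0.5, 0.1, 0.1]
finger_gap: 0.104
grasp_force: 40.0
carrier-frame TCP [-22.6   0.7 189.2] rot err deg [ 4.36  0.06 -0.07] F [0.5 0.1 0.1] gap 9.6 t 7.45 grip 39.999589920043945
[412.40403656  11.43926255 169.00826079]
18 x [1.68, 0.438, 0.267] [1.349, -0.002, 0.005]
```

```bash
python3 -m creep '[[1.68,0.44,0.27,1.35,0,0,0.5],[1.68,0.44,0.27,1.35,0,0,0.5],[1.68,0.44,0.27,1.35,0,0,0.5],[1.68,0.44,0.27,1.35,0,0,0.5],[1.68,0.44,0.27,1.35,0,0,0.5],[1.68,0.44,0.27,1.35,0,0,0.5],[1.68,0.44,0.27,1.35,0,0,0.5],[1.68,0.44,0.27,1.35,0,0,0.5],[1.68,0.44,0.27,1.35,0,0,0.5],[1.68,0.44,0.27,1.35,0,0,0.5],[1.68,0.44,0.27,1.35,0,0,0.5],[1.68,0.44,0.27,1.35,0,0,0.5],[1.68,0.44,0.27,1.35,0,0,0.5],[1.68,0.44,0.27,1.35,0,0,0.5],[1.68,0.44,0.27,1.35,0,0,0.5],[1.68,0.44,0.27,1.35,0,0,0.5],[1.68,0.44,0.27,1.35,0,0,0.5],[1.68,0.44,0.27,1.35,0,0,0.5],[0,0,0,0,0,0,0.5],[0,0,0,0,0,0,0.5]]' 40
python3 - <<'E'
from h import *
s=state(); print(s["position"]); calc([502,313,30],toolR(YAW,0),8)
cv2.imwrite("pics/s4.png",eyes.read_camera("scene")[120:380,300:620])
E
```

```text
time: 9.45
position: [501.4, 312.6, 136.8]
tcp_rot: [-2.229, -2.211, 0.005]
wrist_force: [1.0, 0.4, -0.2]
finger_gap: 0.107
grasp_force: 40.0
[501.40637922 312.64790831 136.78705649]
8 x [0.005, 0.01, 1.335] [-0.028, 0.007, 0.014]
```

View pics/s4.png

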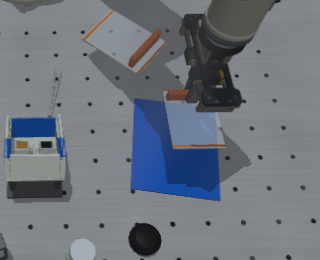

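The lid is held level over the mat (crop about (195,120)), and the carrier is open with the gold chip at (22,145) and the black one at (45,145). I'll lower it gently.

```bash
python3 -m creep '[[0,0,1.33,0,0,0,0.5],[0,0,1.33,0,0,0,0.5],[0,0,1.33,0,0,0,0.5],[0,0,1.33,0,0,0,0.5],[0,0,1.33,0,0,0,0.5],[0,0,1.33,0,0,0,0.5],[0,0,1.33,0,0,0,0.5],[0,0,1.33,0,0,0,0.5],[0,0,0.3,0,0,0,0.5],[0,0,0.3,0,0,0,0.5],[0,0,0,0,0,0,0.5]]' 40
python3 -m creep '[[0,0,0.2,0,0,0,0.5],[0,0,0.2,0,0,0,0.5],[0,0,0,0,0,0,0.5]]' 40
```

```text
time: 10.6
position: [501.5, 313.0, 25.6]
tcp_rot: [-2.23, -2.211, 0.003]
wrist_force: [0.8, 0.6, -0.6]
finger_gap: 0.104
grasp_force: 40.0
time: 10.9
position: [501.5, 312.9, 21.8]
tcp_rot: [-2.23, -2.211, 0.003]
wrist_force: [-0.3, 0.5, -0.3]
finger_gap: 0.103
grasp_force: 40.0
```

```bash
python3 -m creep '[[0,0,0.15,0,0,0,0.5],[0,0,0.15,0,0,0,0.5],[0,0,0,0,0,0,0.5]]' 40
python3 -m creep '[[0,0,0.15,0,0,0,0.5],[0,0,0,0,0,0,0.5]]' 40; python3 -m creep '[[0,0,0.15,0,0,0,0.5],[0,0,0,0,0,0,0.5]]' 40
```

```text
time: 11.2
position: [501.3, 312.8, 18.5]
tcp_rot: [-2.23, -2.21, 0.003]
wrist_force: [0.2, -1.1, -1.1]
finger_gap: 0.106
grasp_force: 40.0
time: 11.4
position: [501.3, 312.8, 17.0]
tcp_rot: [-2.23, -2.211, 0.003]
wrist_force: [0.2, -0.4, -0.9]
finger_gap: 0.103
grasp_force: 40.0
time: 11.6
position: [501.3, 312.9, 15.5]
tcp_rot: [-2.23, -2.211, 0.003]
wrist_force: [0.3, -0.2, -1.2]
finger_gap: 0.104
grasp_force: 40.0
```

```bash
python3 -m creep '[[0,0,0.1,0,0,0,0.5],[0,0,0,0,0,0,0.5]]' 40
python3 -m creep '[[0,0,0.1,0,0,0,0.5],[0,0,0,0,0,0,0.5]]' 40; python3 -m creep '[[0,0,0.1,0,0,0,0.5],[0,0,0,0,0,0,0.5]]' 40
```

```text
time: 11.8
position: [501.3, 312.9, 14.6]
tcp_rot: [-2.229, -2.211, 0.003]
wrist_force: [-0.1, -0.6, -0.5]
finger_gap: 0.105
grasp_force: 40.0
time: 12.0
position: [501.3, 312.8, 13.6]
tcp_rot: [-2.23, -2.211, 0.003]
wrist_force: [0.2, 0.4, -1.4]
finger_gap: 0.103
grasp_force: 40.0
time: 12.2
position: [501.5, 313.0, 12.9]
tcp_rot: [-2.23, -2.211, 0.003]
wrist_force: [-0.6, -0.1, 3.3]
finger_gap: 0.109
grasp_force: 40.0
```

Contact is made at z 12.9. I'll release, then back straight up.

```bash
python3 -m creep '[[0,0,0,0,0,0,1.5],[0,0,0,0,0,0,2.5],[0,0,0,0,0,0,3.5],[0,0,0,0,0,0,3.5],[0,0,-0.5,0,0,0,3.5],[0,0,-1,0,0,0,3.5],[0,0,-2,0,0,0,3.5],[0,0,-3,0,0,0,3.5],[0,0,-4,0,0,0,4.5],[0,0,-4,0,0,0,5],[0,0,-2,0,0,0,5],[0,0,0,0,0,0,5]]' 40
python3 - <<'E'
from h import *
s=state(); im=eyes.read_camera("wrist"); cv2.imwrite("pics/w5.png",im); c=cam("wrist",s)
hsv=cv2.cvtColor(im,cv2.COLOR_BGR2HSV); H,S,V=hsv[...,0],hsv[...,1],hsv[...,2]
k,l,st,ce=cv2.connectedComponentsWithStats(((H>3)&(H<22)&(S>150)&(V>90)).astype(np.uint8))
for i in range(1,k):
    if st[i,4]>100: print(st[i],ce[i].round(1),plane(c,ce[i],32 if st[i,4]>1500 else 8).round(1))
G=OO+CC@[71,-24,150]
s=state(); p,Rm=s["position"],R.from_rotvec(s["tcp_rot"]).as_matrix()
print(p,G); calc(OO+CC@[71,-24,110],toolR(YAW,.5),16)
E
```

```text
time: 13.4
position: [503.7, 314.1, 182.1]
tcp_rot: [-2.231, -2.212, -0.008]
wrist_force: [0.9, -0.3, -0.1]
finger_gap: 0.543
grasp_force: 0.0
[292 154   6 106 337] [294.5 205.7] [482.9 315.7   8. ]
[311 161  11 105 869] [315.8 203.2] [501.8 317.8   8. ]
[ 36 179 122  91 636] [ 95.4 223.3] [305.2 301.2   8. ]
[429 191   7  43 122] [432.4 210.7] [605.7 310.    8. ]
[   0  200  126  102 2090] [ 57.8 250.8] [283.7 283.9  32. ]
[  0 335  51  35 207] [ 24.6 352.1] [215.8 171.5   8. ]
[463 430  13  23 105] [470.6 442.7] [663.9  55.2   8. ]
[477 475  52   5 145] [502.1 477. ] [702.3   9.2   8. ]
[502.70179979 313.42736335 179.7718159 ] [513.11826382 -14.2294303  179.49757881]
16 x [-2.047, 0.149, 0.263] [-1.789, -0.008, 0.003]
```

View pics/w5.png

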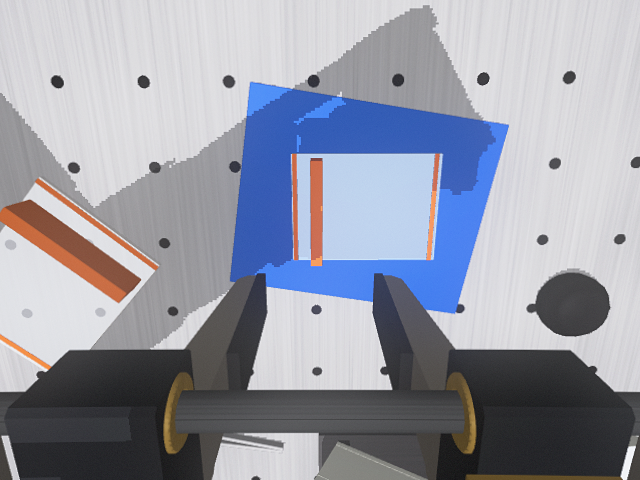

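The lid lies flat with its centre near (366,207), in the middle of the mat (about (370,200)), and it's released. Next is the gold block.

```bash
python3 -m creep '[[-2.05,0.15,0.2,-1.79,0,0,5],[-2.05,0.15,0.2,-1.79,0,0,5],[-2.05,0.15,0.2,-1.79,0,0,5],[-2.05,0.15,0.2,-1.79,0,0,5],[-2.05,0.15,0.2,-1.79,0,0,5],[-2.05,0.15,0.2,-1.79,0,0,5],[-2.05,0.15,0.2,-1.79,0,0,5],[-2.05,0.15,0.2,-1.79,0,0,5],[-2.05,0.15,0.2,-1.79,0,0,5],[-2.05,0.15,0.2,-1.79,0,0,5],[-2.05,0.15,0.2,-1.79,0,0,5],[-2.05,0.15,0.2,-1.79,0,0,5],[-2.05,0.15,0.2,-1.79,0,0,5],[-2.05,0.15,0.2,-1.79,0,0,5],[-2.05,0.15,0.2,-1.79,0,0,5],[-2.05,0.15,0.2,-1.79,0,0,5],[0,0,0,0,0,0,5],[0,0,0,0,0,0,5]]' 40
python3 - <<'E'
from h import *
rel(); s=state(); im=eyes.read_camera("wrist"); cv2.imwrite("pics/w6.png",im[60:420,200:560]); c=cam("wrist",s)
for p in ([56,-39,31],[86,-39,31],[56,-9,31],[86,-9,31],[71,-24,31]): print(p,(proj(c,OO+CC@p)-[200,60]).round(1))
calc(OO+CC@[71,-24,45],toolR(YAW,.5),6)
E
```

```text
time: 15.25
position: [528.5, -15.6, 151.3]
tcp_rot: [1.954, 1.934, 0.489]
wrist_force: [-0.0, 0.4, 0.2]
finger_gap: 0.545
grasp_force: 0.0
carrier-frame TCP [ 71.  -25.2 117.9] rot err deg [0.31 0.01 0.02] F [-0.   0.4  0.2] gap 50.1 t 15.25 grip 0.0
[56, -39, 31] [ 96.9 195.3]
[86, -39, 31] [140.5 195.3]
[56, -9, 31] [ 96.1 153. ]
[86, -9, 31] [141.1 153. ]
[71, -24, 31] [118.6 174.5]
6 x [0.013, -0.006, 1.217] [-0.044, -0.005, 0.006]
```

View pics/w6.png

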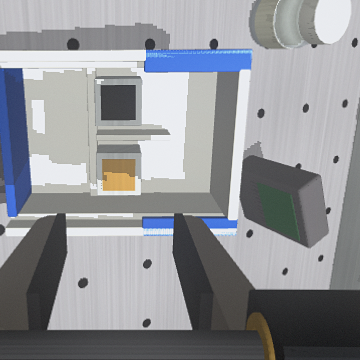

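The gold block matches the prediction (chip at crop (118,174), black chip at (118,102)). I'll descend between the stop and the wall.

```bash
python3 -m creep '[[0.01,0,1.2,-0.04,0,0,5],[0.01,0,1.2,-0.04,0,0,5],[0.01,0,1.2,-0.04,0,0,5],[0.01,0,1.2,-0.04,0,0,5],[0.02,0,1.2,-0.05,0,0,5],[0.02,0,1.2,-0.05,0,0,5],[0,0,0.8,0,0,0,5],[0,0,0.8,0,0,0,5],[0,0,0.5,0,0,0,5],[0,0,0.4,0,0,0,5],[0,0,0,0,0,0,5]]' 40
python3 -c "
from h import *
rel()"
```

```text
time: 16.4
position: [575.9, -14.9, 66.9]
tcp_rot: [1.948, 1.931, 0.495]
wrist_force: [-0.4, -0.3, -0.7]
finger_gap: 0.542
grasp_force: 0.0
carrier-frame TCP [ 72.2 -24.   21. ] rot err deg [-0.07  0.04 -0.07] F [-0.4 -0.3 -0.7] gap 49.9 t 16.4 grip 0.0
```

```bash
python3 -m creep '[[0,0,0.2,0,0,0,5],[0,-0.05,0,0,0,0,4.2],[0,0,0,0,0,0,3.6],[0,0,0,0,0,0,3.2],[0,0,0,0,0,0,2.6],[0,0,0,0,0,0,2.6],[0,0,0,0,0,0,2.6],[0,0,0,0,0,0,2.6]]' 25
python3 -c "
from h import *
rel()"
```

```text
time: 17.2
position: [576.1, -14.9, 65.2]
tcp_rot: [1.948, 1.932, 0.495]
wrist_force: [-5.6, -0.1, 4.4]
finger_gap: 0.323
grasp_force: 25.0
carrier-frame TCP [ 71.5 -24.1  19.4] rot err deg [-0.07  0.04 -0.07] F [-5.6 -0.1  4.4] gap 29.7 t 17.2 grip 25.002915859222412
```

Gripped at 29.7 mm. I'll lift along the normal, then move on to the stage.

```bash
python3 -m creep '[[0,0,-0.3,0,0,0,2.6],[0,0,-0.5,0,0,0,2.6],[0,0,-0.8,0,0,0,2.6],[0,0,-1,0,0,0,2.6],[0,0,-1.5,0,0,0,2.6],[0,0,-1.5,0,0,0,2.6],[0,0,-1.5,0,0,0,2.6],[0,0,-1.5,0,0,0,2.6],[0,0,-1.5,0,0,0,2.6],[0,0,-1,0,0,0,2.6],[0,0,0,0,0,0,2.6]]' 30
python3 - <<'E'
from h import *
rel(); calc([501.6,-301.7,110],toolR(YAW,0),16)
E
```

```text
time: 18.3
position: [523.2, -14.6, 164.2]
tcp_rot: [1.946, 1.93, 0.497]
wrist_force: [1.2, -0.2, -0.5]
finger_gap: 0.324
grasp_force: 30.0
carrier-frame TCP [ 72.5 -24.2 131.7] rot err deg [-0.25  0.02 -0.08] F [ 1.2 -0.2 -0.5] gap 29.8 t 18.3 grip 29.999866783618927
16 x [-1.796, -0.206, 0.299] [1.806, -0.0, 0.005]
```

```bash
python3 -m creep '[[-1.8,-0.21,0.3,1.81,0,0,2.6],[-1.8,-0.21,0.3,1.81,0,0,2.6],[-1.8,-0.21,0.3,1.81,0,0,2.6],[-1.8,-0.21,0.3,1.81,0,0,2.6],[-1.8,-0.21,0.3,1.81,0,0,2.6],[-1.8,-0.21,0.3,1.81,0,0,2.6],[-1.8,-0.21,0.3,1.81,0,0,2.6],[-1.8,-0.21,0.3,1.81,0,0,2.6],[-1.8,-0.21,0.3,1.81,0,0,2.6],[-1.8,-0.21,0.3,1.81,0,0,2.6],[-1.8,-0.21,0.3,1.81,0,0,2.6],[-1.8,-0.21,0.3,1.81,0,0,2.6],[-1.8,-0.21,0.3,1.81,0,0,2.6],[-1.8,-0.21,0.3,1.81,0,0,2.6],[-1.8,-0.21,0.3,1.81,0,0,2.6],[-1.8,-0.21,0.3,1.81,0,0,2.6],[0,0,0,0,0,0,2.6],[0,0,0,0,0,0,2.6]]' 30
python3 - <<'E'
from h import *
s=state(); calc([501.6,-301.7,60],toolR(YAW,0),5)
im=eyes.read_camera("wrist"); cv2.imwrite("pics/w7.png",im)
E
```

```text
time: 20.1
position: [500.8, -302.1, 107.2]
tcp_rot: [-2.229, -2.209, 0.004]
wrist_force: [0.0, -0.5, -0.4]
finger_gap: 0.323
grasp_force: 30.0
5 x [0.007, 0.019, 0.943] [-0.048, -0.008, 0.009]
```

View pics/w7.png

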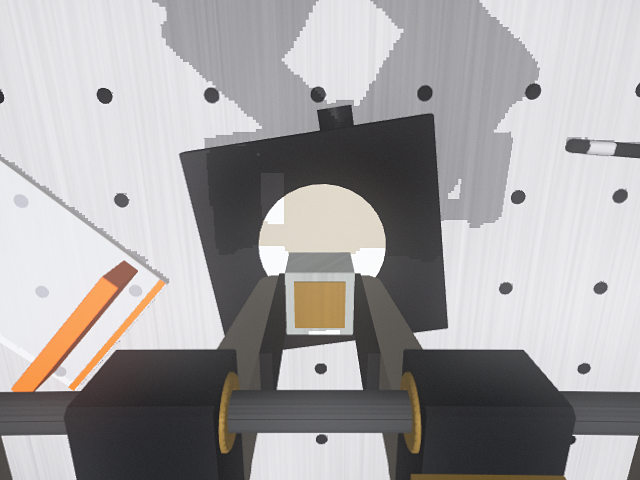

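The block (gold chip at (320,303)) is held square between the fingers, and the disc is centred near (322,247) ahead. Lowering it now.

```bash
python3 -c "
from h import *
print(plane(cam('wrist',state()),(322.5,247),40).round(1))"
python3 -m creep '[[0.01,0.02,0.95,-0.05,0,0,2.6],[0.01,0.02,0.95,-0.05,0,0,2.6],[0.01,0.02,0.95,-0.05,0,0,2.6],[0.01,0.02,0.95,-0.05,0,0,2.6],[0,0.02,0.9,-0.05,0,0,2.6],[0,0,0.2,0,0,0,2.6],[0,0,0.15,0,0,0,2.6],[0,0,0,0,0,0,2.6]]' 30
python3 -m creep '[[0,0,0.1,0,0,0,2.6],[0,0,0,0,0,0,2.6]]' 30
python3 -m creep '[[0,0,0.1,0,0,0,2.6],[0,0,0,0,0,0,2.6]]' 30
```

```text
[ 503.  -302.7   40. ]
time: 20.95
position: [502.0, -302.0, 57.5]
tcp_rot: [2.23, 2.211, 0.001]
wrist_force: [0.2, 0.2, -0.1]
finger_gap: 0.327
grasp_force: 30.0
time: 21.15
position: [502.1, -302.0, 56.7]
tcp_rot: [2.23, 2.211, 0.001]
wrist_force: [0.7, 0.5, -0.4]
finger_gap: 0.322
grasp_force: 30.0
time: 21.35
position: [501.9, -301.9, 55.5]
tcp_rot: [2.231, 2.211, 0.001]
wrist_force: [-0.2, 0.6, -0.8]
finger_gap: 0.324
grasp_force: 30.0
```

```bash
for i in 1; do python3 -m creep '[[0,0,0.1,0,0,0,2.6],[0,0,0,0,0,0,2.6]]' 30; python3 -m creep '[[0,0,0.1,0,0,0,2.6],[0,0,0,0,0,0,2.6]]' 30; python3 -m creep '[[0,0,0.05,0,0,0,2.6],[0,0,0,0,0,0,2.6]]' 30; done | grep -E "posi|wrist_f"
```

```text
position: [501.8, -301.9, 54.4]
wrist_force: [1.0, -0.8, -0.5]
position: [501.8, -301.9, 53.4]
wrist_force: [0.0, -0.4, -0.9]
position: [501.8, -301.9, 52.9]
wrist_force: [0.1, -0.1, -0.5]
```

```bash
python3 -m creep '[[0,0,0.07,0,0,0,2.6],[0,0,0,0,0,0,2.6]]' 30 | grep -E "posi|wrist_f"; python3 -m creep '[[0,0,0.07,0,0,0,2.6],[0,0,0,0,0,0,2.6]]' 30| grep -E "posi|wrist_f"; python3 -m creep '[[0,0,0.07,0,0,0,2.6],[0,0,0,0,0,0,2.6]]' 30| grep -E "posi|wrist_f"
```

```text
position: [501.9, -301.9, 52.4]
wrist_force: [0.0, 1.4, 1.1]
position: [501.9, -302.0, 52.4]
wrist_force: [-2.8, 2.4, 9.0]
position: [502.0, -302.0, 52.4]
wrist_force: [-4.7, 3.4, 17.5]
```

The block is seated. I'll back off the press slightly, release, and go up.

```bash
python3 -m creep '[[0,0,-0.13,0,0,0,2.6],[0,0,0,0,0,0,3.4],[0,0,0,0,0,0,4],[0,0,0,0,0,0,4.6],[0,0,0,0,0,0,4.6],[0,0,-0.5,0,0,0,4.6],[0,0,-1,0,0,0,4.6],[0,0,-2,0,0,0,4.6],[0,0,-3,0,0,0,4.6],[0,0,-3,0,0,0,4.6],[0,0,-3,0,0,0,4.6],[0,0,-1.5,0,0,0,4.6],[0,0,0,0,0,0,4.6],[0,0,0,0,0,0,4.6]]' 30
python3 - <<'E'
from h import *
s=state(); c=cam("wrist",s); w=eyes.read_camera("wrist")[80:400,160:480]; t=eyes.read_camera("top")[150:310,100:540]
hsv=cv2.cvtColor(w,cv2.COLOR_BGR2HSV); m=((hsv[...,0]>12)&(hsv[...,0]<28)&(hsv[...,1]>110)).astype(np.uint8)
k,l,st,ce=cv2.connectedComponentsWithStats(m); i=1+st[1:,4].argmax()
print(st[i],ce[i],plane(c,ce[i]+[160,80],66))
t=cv2.resize(t,(480,175)); w=np.pad(w,((0,0),(0,0),(0,0))); t=np.pad(t,((0,145),(0,0),(0,0)))
cv2.imwrite("pics/end.png",np.hstack([w,t]))
E
```

```text
time: 23.95
position: [501.4, -301.7, 191.6]
tcp_rot: [2.231, 2.212, 0.0]
wrist_force: [0.2, -1.3, -0.7]
finger_gap: 0.499
grasp_force: 0.0
[147 127  28  27 714] [160.42997199 140.30952381] [ 502.9842046  -301.16905684   66.        ]
```

View pics/end.png

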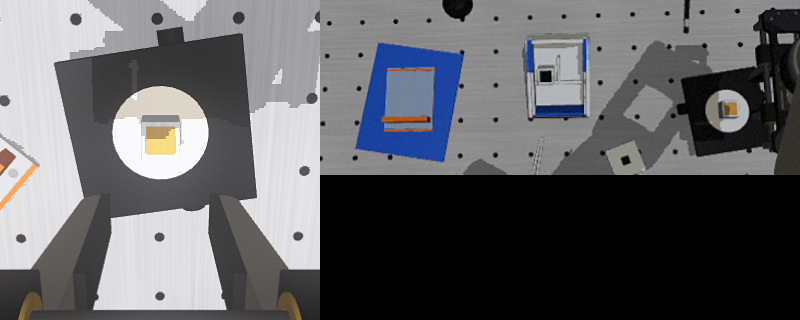

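The gold block stands upright at the middle of the disc (chip at (160,140), about (503,-301) mm). The lid is centred on the mat and the black block is still in its pocket, so I'm handing in.

```bash
python3 -c "
from station import arm
print(arm.finish_job())"
```

```text
the job is handed in; nothing more can be done
None
```

The job is handed in, with no verdict returned: the last pictures show the lid flat, handle up, mid-mat, the gold-chip block upright at the centre of the disc, the black-chip block still in its pocket, and the arm clear at about 24 s of the 72 s allowed.

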